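# Peel a stuck liner out of a stack of trays

### The arm

A 6-joint arm with a two-finger parallel gripper is mounted at the origin on a cart in front of the work surface, level with it; the furniture and walls round the work are solid. World frame = base frame: x ahead of the robot, y to its left, z up, the work surface at z = 0. Lengths are in m, angles in rad, forces in N, time in s.
With the tool pointing down it reaches from about 0.325 to 0.775 m from the base axis. Payload 9.3 kg.
Tool frame: the origin (TCP) lies at the very end of the fingers, on their centre line; the grasp point (between the pads) lies 19 mm behind it; z points along the fingers, y is the line along which they close (so a half turn about z gives the same grasp; the last joint's range is limited). The gripper opens to 85 mm and grips with 20 to 120 N. Pads are 22 mm wide; open, the fingers measure 114 mm over their backs; the gripper's body (76 mm by 85 mm) begins 54 mm behind the grasp point. The pads swing forward as they close: fully open they stand 13 mm farther back than shut.
Start: joints at [-1.344, 0.259, 0.021, 1.334, 0, 1.418], TCP at [0.204, -0.511, 0.231] pointing down, gripper open.
Joint ranges: [-3.04, 3.04], [-0.91, 1.82], [-1.04, 1.36], [-1.92, 1.95], [-1.52, 1.45], [-3.14, 3.14]. Speed limits (rad/s): [2.22, 2.22, 2.79, 3.14, 3.14, 3.14].

### API

Orientations are given as a unit quaternion [w, x, y, z].
In Python, from station import state, grab_frame, close_job gives the robot as it stands.
- The arm moves only by the tool jog_arm, never from a script. Its argument "deltas" is text: rows parted by semicolons, each of 6 numbers parted by spaces: the shift along the tool's x, y, z in mm, then the turn, a rotation vector about the tool's x, y, z in rad. A call has 1 to 12 rows; each row shifts and turns the commanded pose from where the row before left it, along the tool's axes as they then stand; what a row does not reach is not made up. A row lasts 1/10 s, in which the tool goes at most 50 mm and 8.59 degrees, less where a joint would pass 70% of its speed; a pose out of reach is approached as far as the arm can. A call with a gripper value outside its range is refused whole. "hand" is the gripper's target within -1 to 1 (fully open at 1, half-way at 0, shut at -1), set as the call begins (left out, the last holds). The fingers move at their own pace and stop on an object; the grip force is fixed at half the most. Time passes only in rows, so rows that do not move let the fingers close. It gives the time, the measured TCP pose, the force, the opening and the grip force at its end, in the units of the state.
- state(): the state, without advancing time (a new reading comes with each control period).
- grab_frame(name): name is "scene" or "top"; returns a dict with "img" (480x640x3 uint8, red, green, blue), "range_z" (480x640 float32, m along the optical axis (not along the pixel's ray), 0 where there is no reading), "mtx" (3x3 intrinsics, pixels), "dist" ([k1, k2, p1, p2, k3] as OpenCV has them; the pictures are not rectified), "T" (4x4, takes a point from camera to world coordinates). Camera axes: x right, y down, z forward; pixel columns grow to the right and rows downward; lengths in m; the calibration is good to about 2 mm. A picture is of the moment at which its call begins.
- close_job(): hands the job in; it is judged then, once.
The state is a dict: "clock": time; "qpos": joint angles; "joint_velocities": joint speeds; "effort": joint torques, N m; "tcp_pos": TCP position; "tcp_rot": TCP orientation; "contact_force": force on the tool from outside, world axes, zero at the start; "moment": the same for the moment, N m; "gripper_width": finger opening in m; "grasp_force": force on a finger pad.
Only numpy, scipy, OpenCV 4.12 (cv2) and the standard library are available. Lean on these libraries where they do the work, as an engineer would, in place of code of your own. Each camera call takes 0.05 s, during which the arm holds its last target. There are 200 camera calls.

### The job

The white plastic liner sticks fast in the nested stack, gripped by the rubber pads of the loose steel tray below it: take it by its blue corner tab and peel it off, tilting it up by the tab corner some four or five centimetres while the opposite corner still rests in the tray, so that the steel tray is not dragged along. Then lift it clear and hold it out over the light pad for inspection: centred over the pad, roughly level with its floor down, 12 to 20 cm above the bench, and finish while still holding it there. Leave the steel tray, the timer and the two small bottles where they are.

Things in the scene. Friction and masses are not known exactly. Their poses are not given: they have to be found in the camera images.
- liner_tab (a point): grasp point on the blue tab, an upright plate 9 mm thick, 26 long, 43 high on one rim corner of the liner, 97 mm from its centre. Point: mid thickness and length, 13 mm under the tab's top, 30 above the rim. Its broad faces run along the line from liner_center to liner_tab (fingers close across that line), which lies 37 deg from the liner's x (long side) towards its y; z is up
- liner_center (a point): centre of the white liner's inner floor, on top. Rigid tray, 162 x 122 mm over the rim, 16 high, floor 116 x 76 x 4, rim with a lip hanging down to 10 mm below its top, 0.1 kg. Sits in the steel tray, 4 mm above it; one sprung rubber pad on each side of that tray pinches the lip, and lets go once the lip there is 4 mm up: the last ones when the tab is about 4 cm up. z is up
- liner_far (a point): rim corner of the liner opposite to the tab, at rim height (16 mm above the liner's underside, the lip ends 10 mm lower), 199 mm from the tab point seen from above
- steel_tray: steel tray under the liner, loose, 0.5 kg, with a sprung pad on a post at each side (post tops 17 mm above its origin). Pads drag on the liner with 0.6 N each on the two sides by the tab, 2.2 N each on the other two: a straight pull brings the tray along, tilting up the tab corner does not. Origin: centre of underside, x long side, z up. Sits loosely in a low dark cradle fixed to the bench
- pad_center (a point): centre of the top face of the light pad: a fixed slim black slab 140 x 180 x 11 mm with a bright white face, lying flat on the bench
- timer: small white timer, 62 x 62 x 16 mm, loose; origin at the centre of its underside
- bottle_100: squat bottle with a blue cap, 56 mm across, 103 mm high, loose; origin at the centre of its underside
- buffer: white bottle with a yellow band, 48 mm across, 103 mm high, loose; origin at the centre of its underside
- liner: the white liner as a whole, listed for the rules; origin at the centre of its underside, 4 mm below liner_center, same axes

How it is judged:
By the outcome, as a careful person would: the job done as asked, in the order asked, and still so for the second after the job is handed in, while the arm keeps its last pose, push and grip.
It also fails if it takes over 42 s, if anything falls off the work surface, if the arm or the gripper's body presses on something with over 40 N, if the wrist force passes 120 N, or if a joint passes its speed limit or range.

## Working session

There is one attempt and no reset: what is moved stays moved. The work goes in short steps, Python scripts to look and compute and a tool call to move; the robot and the scene stay as the last step left them, time stands still between calls to the robot, and variables do not carry over. Pictures are saved under pics/ and viewed, at most 10 in all, crops included, and the job is handed in when it is done.

Besides the shell and the picture viewer there is one more tool, called as a command line: name --argument value ..., lists and objects as JSON in quotes. jog_arm: Moves the arm, as the interface text tells. Its arguments: {"type":"object","properties":{"deltas":{"type":"string"},"hand":{"type":"number"}},"required":["deltas"]}

```bash
mkdir -p pics
cat > h.py <<'E'
import numpy as np, cv2
from station import state, grab_frame, close_job
def shot(name,fn):
    f=grab_frame(name); cv2.imwrite(fn,cv2.cvtColor(f["img"],cv2.COLOR_RGB2BGR)); np.savez(fn[:-4]+".npz",**f); return f
def cloud(f):
    h,w=f["range_z"].shape; u,v=np.meshgrid(np.arange(w),np.arange(h))
    p=np.stack([u,v],-1).reshape(-1,1,2).astype(float)
    n=cv2.undistortPoints(p,f["mtx"],f["dist"]).reshape(h,w,2)
    z=f["range_z"][...,None]; P=np.concatenate([n*z,z],-1)
    return P@f["T"][:3,:3].T+f["T"][:3,3]
E
python3 - <<'E'
from h import *
for n in("scene","top"):
    f=shot(n,f"pics/{n}1.png"); print(n,f["T"].round(3).tolist())
print(state())
E
```

```text
scene [[-0.766, -0.25, 0.592, -0.142], [-0.643, 0.324, -0.694, 0.814], [-0.019, -0.912, -0.409, 0.529], [0.0, 0.0, 0.0, 1.0]]
top [[0.002, -0.993, 0.121, 0.337], [-1.0, -0.004, -0.013, 0.037], [0.013, -0.121, -0.993, 1.552], [0.0, 0.0, 0.0, 1.0]]
{'clock': 0.1, 'qpos': array([-1.34360626e+00,  2.59129550e-01,  2.08505523e-02,  1.33371467e+00,
        1.38762842e-05,  1.41818406e+00]), 'joint_velocities': array([ 1.51492463e-03, -1.72983131e-03,  3.18020242e-03, -1.32478584e-03,
        2.33063623e-05, -1.74512804e-03]), 'effort': array([ 7.27456427e-03, -5.56691265e+01,  3.45071161e+01,  1.15044275e-02,
       -5.59638147e-05,  1.56045979e-05]), 'tcp_pos': array([ 0.20384126, -0.5105609 ,  0.23073515]), 'tcp_rot': array([-5.98511641e-04,  9.82022721e-01,  1.88761802e-01, -1.53852253e-05]), 'contact_force': array([ 0.28233734, -0.04319967, -0.46152542]), 'moment': array([ 0.00860245, -0.03699701,  0.03992885]), 'grasp_force': 0.0, 'gripper_width': 0.08533795095199798}
```

View pics/scene1.png

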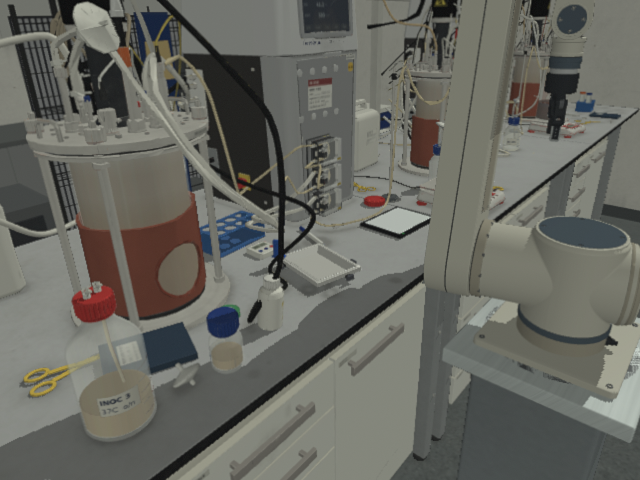

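View pics/top1.png

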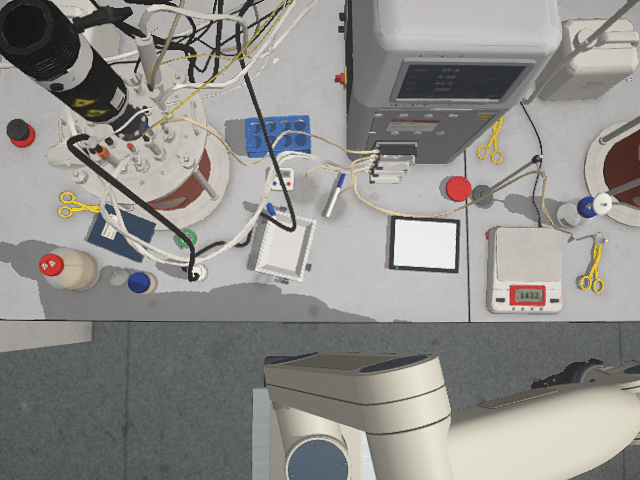

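The top view shows the liner at about (283,248), its blue tab at (270,210), the light pad at (424,244) and the timer at (281,179). A black cable hangs near the tab, so I need its height.

Run:
```python
from h import *
f=dict(np.load("pics/top1.npz")); g=dict(np.load("pics/scene1.npz"))
a=cv2.resize(f["img"][150:300,220:370],(600,600),interpolation=cv2.INTER_CUBIC)
b=cv2.resize(g["img"][200:340,190:370],(771,600),interpolation=cv2.INTER_CUBIC)
cv2.imwrite("pics/c1.png",a[...,::-1]); cv2.imwrite("pics/c2.png",b[...,::-1])
P=cloud(f);Q=cloud(g)
for n,im,C,r in(("top",f["img"],P,(195,225,255,290)),("scene",g["img"],Q,(230,275,262,290))):
    s=im[r[0]:r[1],r[2]:r[3]].astype(int);c=C[r[0]:r[1],r[2]:r[3]]
    m=(s[...,2]>s[...,0]+40)&(s[...,2]>s[...,1]+25)
    v,u=np.nonzero(m);print(n,m.sum());print(np.c_[u+r[2],v+r[0],c[m].round(3)][::max(1,m.sum()//25)])
print("floor",P[250,285],P[235,300],"pad",P[244,424], "bench",P[300,360])
for r in range(185,290,6): print(r,[f"{z*1000:.0f}" for z in P[r,240:330:5,2]])
```

```text
top 80
[[ 2.680e+02  2.030e+02  6.080e-01  1.220e-01  5.900e-02]
 [ 2.670e+02  2.040e+02  6.160e-01  1.280e-01  5.000e-03]
 [ 2.700e+02  2.040e+02  6.050e-01  1.170e-01  6.400e-02]
 [ 2.680e+02  2.050e+02  6.030e-01  1.220e-01  6.200e-02]
 [ 2.710e+02  2.050e+02  6.030e-01  1.150e-01  6.100e-02]
 [ 2.680e+02  2.060e+02  6.000e-01  1.220e-01  6.100e-02]
 [ 2.710e+02  2.060e+02  6.000e-01  1.150e-01  6.400e-02]
 [ 2.680e+02  2.070e+02  5.980e-01  1.220e-01  5.800e-02]
 [ 2.710e+02  2.070e+02  5.970e-01  1.140e-01  6.600e-02]
 [ 2.690e+02  2.080e+02  3.370e-01  3.700e-02  1.552e+00]
 [ 2.720e+02  2.080e+02  6.020e-01  1.140e-01  2.300e-02]
 [ 2.690e+02  2.090e+02  5.930e-01  1.200e-01  6.200e-02]
 [ 2.720e+02  2.090e+02  5.930e-01  1.120e-01  5.900e-02]
 [ 2.690e+02  2.100e+02  5.950e-01  1.210e-01  3.100e-02]
 [ 2.720e+02  2.100e+02  5.900e-01  1.120e-01  6.400e-02]
 [ 2.680e+02  2.110e+02  5.990e-01  1.260e-01 -5.000e-03]
 [ 2.710e+02  2.110e+02  5.870e-01  1.140e-01  6.400e-02]
 [ 2.740e+02  2.110e+02  5.940e-01  1.090e-01  2.300e-02]
 [ 2.710e+02  2.120e+02  5.850e-01  1.140e-01  6.
[... 3328 characters left out ...]
4', '6', '10', '11', '22', '3', '1', '-0', '0']
257 ['-8', '-4', '-3', '3', '26', '16', '12', '17', '11', '15', '14', '7', '14', '19', '-1', '-6', '-8', '2']
263 ['-7', '-1', '-2', '-7', '27', '10', '12', '8', '11', '13', '8', '3', '21', '26', '0', '1', '-6', '-1']
269 ['1', '-1', '-11', '1', '24', '26', '15', '17', '8', '8', '8', '15', '24', '23', '-1', '-2', '-6', '-7']
275 ['-0', '1', '-2', '-3', '-1', '-1', '-0', '30', '21', '19', '19', '22', '26', '0', '2', '-0', '-7', '-7']
281 ['-7', '2', '-2', '-0', '4', '-1', '-9', '-4', '-1', '20', '5', '-7', '23', '-3', '-2', '3', '-6', '-6']
287 ['-8', '-3', '3', '-1', '0', '-0', '-2', '-7', '-0', '-3', '-4', '-6', '0', '1', '-1', '4', '2', '-4']
```

View pics/c1.png

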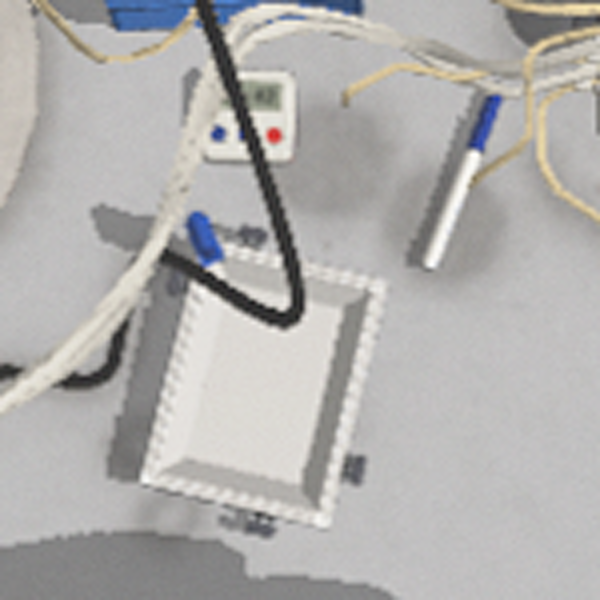

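View pics/c2.png

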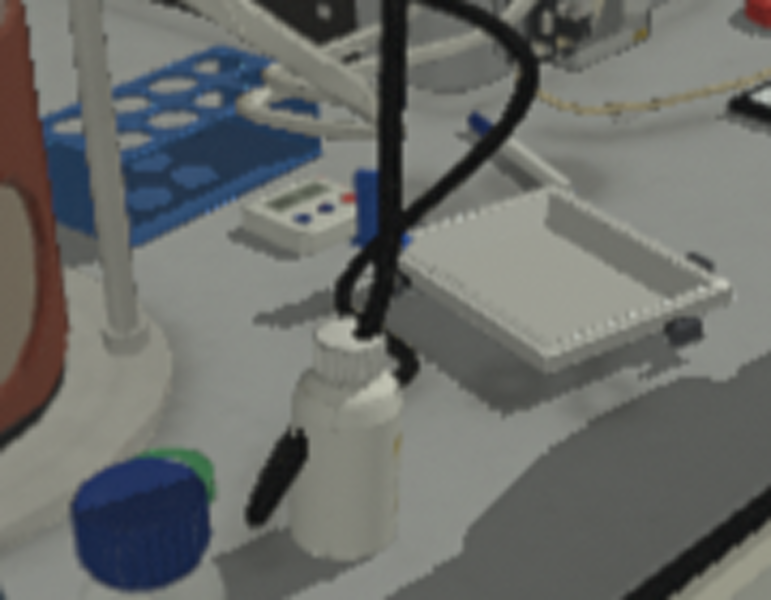

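The crops show the blue tab at about (270,209) in the top view. A black cable loops over the liner's tab end at 60–160 mm height, and white tubes pass left of the tab at 100–150 mm. Next I fit the liner pose and work out the 3D cable positions.

```bash
cat >> h.py <<'E'
def onplane(f,px,z):
    n=cv2.undistortPoints(np.array(px,float).reshape(-1,1,2),f["mtx"],f["dist"]).reshape(-1,2)
    d=np.c_[n,np.ones(len(n))]@f["T"][:3,:3].T; o=f["T"][:3,3]
    return o+d*((z-o[2])/d[:,2])[:,None]
E
python3 - <<'E'
from h import *
np.set_printoptions(precision=3,suppress=True)
f=dict(np.load("pics/top1.npz")); g=dict(np.load("pics/scene1.npz"))
P=cloud(f);Q=cloud(g)
c=onplane(f,[(256,270.2),(302,281.5),(316.3,220.5),(271.5,212)],.024)
print(c, np.linalg.norm(c-np.roll(c,1,0),axis=1), c[:3:2].mean(0))
# tab top by colour centroid (top view)
s=f["img"][200:214,262:278].astype(int); m=(s[...,2]>s[...,0]+50)&(s[...,2]>s[...,1]+35)
v,u=np.nonzero(m);print("tabtop",onplane(f,[(u.mean()+262,v.mean()+200)],.064),len(u))
print("pad",onplane(f,[(391,218),(459,218),(458,272),(390,270)],.011))
for n,im,C,f_ in(("top",f["img"],P,f),("scene",g["img"],Q,g)):
    L=(C[...,0]>.42)&(C[...,0]<.75)&(C[...,1]>-.0)&(C[...,1]<.22)&(C[...,2]>.035)&(C[...,2]<.4)
    for k,nm in((0,"dark"),(1,"light")):
        i=im.astype(int); mm=L&((i.max(-1)<75) if k==0 else (i.min(-1)>110))
        p=C[mm]; p=p[np.argsort(p[:,2])]; print(n,nm,len(p)); print(p[::max(1,len(p)//28)])
E
```

```text
[[0.443 0.153 0.024]
 [0.415 0.037 0.024]
 [0.57  0.001 0.024]
 [0.591 0.115 0.024]] [0.153 0.119 0.159 0.116] [0.507 0.077 0.024]
tabtop [[0.594 0.116 0.064]] 63
pad [[ 0.579 -0.191  0.011]
 [ 0.58  -0.368  0.011]
 [ 0.441 -0.362  0.011]
 [ 0.446 -0.187  0.011]]
top dark 420
[[0.582 0.141 0.035]
 [0.575 0.128 0.046]
 [0.568 0.11  0.057]
 [0.557 0.104 0.068]
 [0.55  0.084 0.083]
 [0.546 0.079 0.092]
 [0.539 0.069 0.107]
 [0.536 0.061 0.126]
 [0.545 0.059 0.135]
 [0.548 0.059 0.143]
 [0.559 0.061 0.149]
 [0.573 0.061 0.153]
 [0.575 0.066 0.154]
 [0.617 0.075 0.157]
 [0.597 0.068 0.16 ]
 [0.594 0.068 0.163]
 [0.627 0.08  0.166]
 [0.636 0.086 0.169]
 [0.665 0.098 0.172]
 [0.641 0.089 0.174]
 [0.667 0.093 0.177]
 [0.678 0.1   0.18 ]
 [0.689 0.103 0.181]
 [0.708 0.112 0.184]
 [0.702 0.107 0.187]
 [0.722 0.119 0.19 ]
 [0.726 0.114 0.193]
 [0.749 0.121 0.197]]
top light 1271
[[0.746 0.071 0.052]
 [0.731 0.018 0.062]
 [0.734 0.093 0.067]
 [0.726 0.011 0.071]
 [0.688 0.112 0.078]
 [0.695 0.112 0.082]
 [0.702 0.092 0.084]
 [0.722 0.046 0.086]
 [0.718 0.085 0.09 ]
 [0.712 0.087 0.094]
 [0.584 0
[... 1025 characters left out ...]
ht 161
[[0.72  0.001 0.057]
 [0.721 0.004 0.06 ]
 [0.732 0.078 0.062]
 [0.727 0.001 0.063]
 [0.735 0.044 0.064]
 [0.74  0.067 0.065]
 [0.723 0.012 0.065]
 [0.718 0.103 0.074]
 [0.701 0.115 0.077]
 [0.688 0.119 0.079]
 [0.685 0.119 0.08 ]
 [0.715 0.012 0.081]
 [0.673 0.116 0.082]
 [0.716 0.017 0.083]
 [0.666 0.117 0.084]
 [0.716 0.014 0.085]
 [0.719 0.036 0.085]
 [0.714 0.019 0.086]
 [0.714 0.012 0.087]
 [0.712 0.006 0.088]
 [0.65  0.127 0.089]
 [0.643 0.127 0.091]
 [0.636 0.133 0.092]
 [0.695 0.101 0.095]
 [0.68  0.109 0.099]
 [0.67  0.107 0.1  ]
 [0.6   0.141 0.102]
 [0.661 0.116 0.103]
 [0.595 0.139 0.105]
 [0.587 0.144 0.107]
 [0.575 0.146 0.11 ]
 [0.669 0.01  0.176]
 [0.673 0.161 0.181]]
```

jog_arm --deltas "25 -18 1 0 0 0;25 -18 1 0 0 0;25 -18 1 0 0 0;25 -18 1 0 0 0;25 -18 1 0 0 0;25 -18 1 0 0 0;25 -18 1 0 0 0;25 -18 1 0 0 0;25 -18 1 0 0 0;25 -18 1 0 0 0;25 -18 1 0 0 0;25 -18 1 0 0 0" --hand 0

```text
clock: 1.3
tcp_pos: [0.4028, -0.1977, 0.219]
tcp_rot: [-0.0, 0.982, 0.189, -0.0]
contact_force: [0.4, 0.0, 0.9]
gripper_width: 0.0428
grasp_force: 0.0
```

jog_arm --deltas "25 -18 0 0 0 0;25 -18 0 0 0 0;25 -18 0 0 0 0;25 -18 0 0 0 0;25 -18 0 0 0 0;25 -18 0 0 0 0;25 -18 0 0 0 0;25 -18 0 0 0 0;25 -18 0 0 0 0;25 -18 0 0 0 0;25 -18 0 0 0 0;20 -18 0 0 0 -0.027"

```text
clock: 2.5
tcp_pos: [0.597, 0.1123, 0.2187]
tcp_rot: [-0.0, 0.979, 0.202, -0.0]
contact_force: [1.1, 0.2, -0.4]
gripper_width: 0.0428
grasp_force: 0.0
```

jog_arm --deltas "0 0 10 0 0 0;0 0 10 0 0 0;0 0 10 0 0 0;0 0 10 0 0 0;0 0 10 0 0 0;0 0 10 0 0 0;0 0 10 0 0 0;0 0 10 0 0 0;0 0 10 0 0 0;0 0 0 0 0 0"

```text
clock: 3.5
tcp_pos: [0.5956, 0.111, 0.1276]
tcp_rot: [-0.0, 0.979, 0.202, -0.001]
contact_force: [-0.2, 0.2, 0.3]
gripper_width: 0.0429
grasp_force: 0.0
```

Run:
```python
from h import *
f=shot("top","pics/t2.png"); g=shot("scene","pics/s2.png")
print(state()["tcp_pos"],state()["contact_force"])
a=cv2.resize(f["img"][170:290,220:340],(500,500),interpolation=cv2.INTER_CUBIC)
b=cv2.resize(g["img"][180:300,200:270+50],(500,500),interpolation=cv2.INTER_CUBIC)
cv2.imwrite("pics/c3.png",np.hstack([a,b])[:, :, ::-1][:, :1000]); 
cv2.imwrite("pics/c3.png",cv2.resize(cv2.imread("pics/c3.png"),(800,400)))
```

```text
[0.59632519 0.11103558 0.12917261] [-0.61336038 -0.22381083  0.81674205]
```

View pics/c3.png

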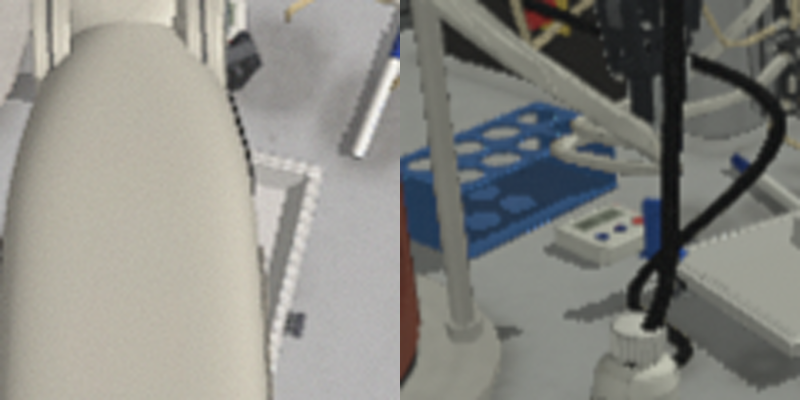

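The arm now hides the top view. In the scene crop the fingers are above the tab among the hoses with no contact force, so I descend carefully.

jog_arm --deltas "0 -4 3 0 0 0;0 0 8 0 0 0;0 0 8 0 0 0;0 0 8 0 0 0;0 0 8 0 0 0;0 0 8 0 0 0;0 0 0 0 0 0"

```text
clock: 4.3
tcp_pos: [0.5941, 0.1146, 0.0848]
tcp_rot: [-0.0, 0.979, 0.202, -0.001]
contact_force: [-0.5, -1.1, -0.0]
gripper_width: 0.0428
grasp_force: 0.0
```

jog_arm --deltas "0 0 6 0 0 0;0 0 8 0 0 0;0 0 8 0 0 0;0 0 8 0 0 0;0 0 8 0 0 0;0 0 7 0 0 0;0 0 6 0 0 0;0 0 0 0 0 0"

```text
clock: 5.1
tcp_pos: [0.5943, 0.1146, 0.0343]
tcp_rot: [-0.0, 0.979, 0.202, -0.001]
contact_force: [-0.4, 0.4, 1.4]
gripper_width: 0.0426
grasp_force: 0.0
```

Run:
```python
from h import *
g=shot("scene","pics/s3.png");s=state();print(s["tcp_pos"],s["contact_force"])
b=cv2.resize(g["img"][190:310,230:390],(800,600),interpolation=cv2.INTER_CUBIC)
cv2.imwrite("pics/c4.png",b[...,::-1])
```

```text
[0.59456544 0.11463902 0.03486147] [0.02423869 0.02438949 0.3152948 ]
```

View pics/c4.png

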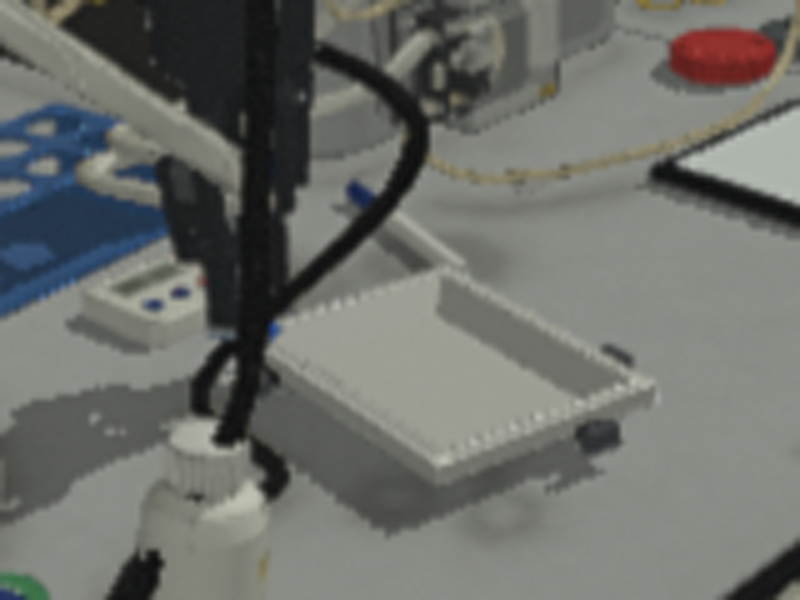

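The fingers straddle the tab at crop (235,310), and the white tube passes straight through the gripper body with no force. The hoses are only visual. Closing now.

jog_arm --deltas "0 0 0 0 0 0;0 0 0 0 0 0;0 0 0 0 0 0;0 0 0 0 0 0;0 0 0 0 0 0;0 0 0 0 0 0;0 0 0 0 0 0;0 0 0 0 0 0" --hand -1

```text
clock: 5.95
tcp_pos: [0.5951, 0.1147, 0.0358]
tcp_rot: [0.0, 0.979, 0.202, 0.0]
contact_force: [-0.3, 0.7, 5.3]
gripper_width: 0.0083
grasp_force: 59.9
```

jog_arm --deltas "-0.2 0 -2.4 0 0.012 0;-0.2 0 -2.4 0 0.012 0;-0.2 0 -2.4 0 0.012 0;-0.3 0 -2.4 0 0.012 0;-0.2 0 -2.4 0 0.012 0;-0.2 0 -2.4 0 0.012 0;-0.3 0 -2.4 0 0.012 0;-0.2 0 -2.4 0 0.012 0;-0.2 0 -2.4 0 0.012 0;-0.3 0 -2.4 0 0.012 0;-0.2 0 -2.4 0 0.012 0;0 0 0 0 0 0"

```text
clock: 7.15
tcp_pos: [0.5909, 0.113, 0.0619]
tcp_rot: [-0.013, 0.977, 0.202, 0.065]
contact_force: [0.5, 0.5, -4.2]
gripper_width: 0.0081
grasp_force: 58.6
```

Run:
```python
from h import *
g=shot("scene","pics/s4.png");s=state();print(s["tcp_pos"],s["contact_force"],s["moment"])
b=cv2.resize(g["img"][190:310,230:390],(800,600),interpolation=cv2.INTER_CUBIC)
cv2.imwrite("pics/c5.png",b[...,::-1])
```

```text
[0.59095597 0.11300158 0.06173232] [ 0.62214131  0.36068222 -3.91753676] [ 0.19166107 -0.3219929   0.0598628 ]
```

View pics/c5.png

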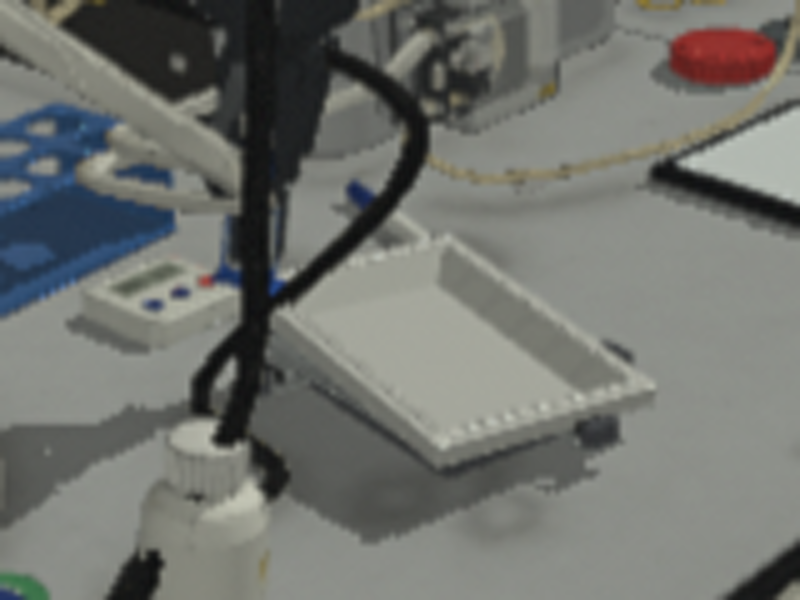

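Viewed: the liner's tab end is up, the far corner at crop (655,388) has not moved, and the tray is still. Continuing the peel.

jog_arm --deltas "-0.2 0 -2.4 0 0.012 0;-0.2 0 -2.4 0 0.012 0;-0.2 0 -2.4 0 0.012 0;-0.3 0 -2.4 0 0.012 0;-0.2 0 -2.4 0 0.012 0;-0.2 0 -2.4 0 0.012 0;-0.3 0 -2.4 0 0.012 0;-0.2 0 -2.4 0 0.012 0;-0.2 0 -2.4 0 0.012 0;0 0 0 0 0 0;0 0 0 0 0 0"

```text
clock: 8.3
tcp_pos: [0.5856, 0.1106, 0.0825]
tcp_rot: [-0.024, 0.972, 0.2, 0.117]
contact_force: [0.1, -0.2, -1.1]
gripper_width: 0.0084
grasp_force: 59.0
```

Run:
```python
from h import *
g=shot("scene","pics/s5.png");s=state();print(s["tcp_pos"],s["contact_force"],s["moment"])
b=cv2.resize(g["img"][190:310,230:390],(800,600),interpolation=cv2.INTER_CUBIC)
cv2.imwrite("pics/c6.png",b[...,::-1])
```

```text
[0.58566236 0.1106548  0.0823992 ] [ 0.69649462 -0.07557291 -0.93367974] [-0.12072451  0.1648888  -0.00812035]
```

View pics/c6.png

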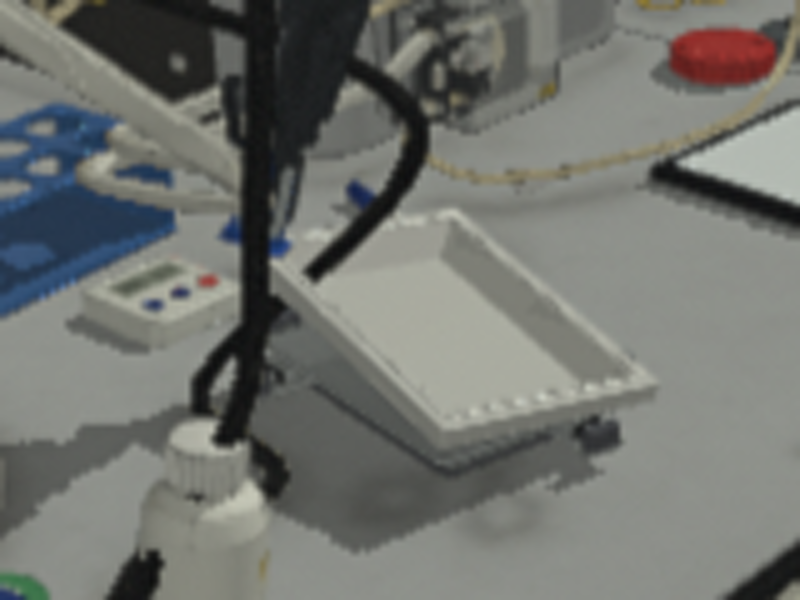

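Viewed: fully peeled. The tab is about 47 mm up, the far corner at (655,385) still rests in the tray, and the wrist force is down to the liner's weight. Lifting straight up now.

jog_arm --deltas "0.5 0 -1.9 0 0 0;0.7 0 -2.9 0 0 0;1 0 -3.9 0 0 0;1.2 0 -4.9 0 0 0;1.9 0 -7.8 0 0 0;2.4 0 -9.7 0 0 0;2.9 0 -11.6 0 0 0;2.9 0 -11.6 0 0 0;2.9 0 -11.6 0 0 0;2.9 0 -11.6 0 0 0;2.9 0 -11.6 0 0 0;2.4 0 -9.7 0 0 0"

```text
clock: 9.55
tcp_pos: [0.5862, 0.1109, 0.1854]
tcp_rot: [-0.024, 0.972, 0.201, 0.118]
contact_force: [-0.7, -0.1, -2.3]
gripper_width: 0.0084
grasp_force: 59.0
```

jog_arm --deltas "0 0 0 0 -0.02 0;0 0 0 0 -0.022 0;0 0 0 0 -0.022 0;0 0 0 0 -0.022 0;0 0 0 0 -0.022 0;0 0 0 0 -0.022 0;0 0 0 0 -0.022 0;0 0 0 0 -0.022 0;0 0 0 0 -0.022 0;0 0 0 0 -0.022 0;0 0 0 0 -0.022 0;0 0 0 0 0 0"

```text
clock: 10.75
tcp_pos: [0.5864, 0.111, 0.1838]
tcp_rot: [0.0, 0.979, 0.202, -0.001]
contact_force: [-0.8, 0.3, -1.2]
gripper_width: 0.0081
grasp_force: 59.0
```

jog_arm --deltas "-2 5 0 0 0 0;-4 10 0 0 0 0;-5 14 0 0 0 0;-6 15 0 0 0 0;-6 15 0 0 0 0;-6 15 0 0 0 0;-6 15 0 0 0 0;-6 15 0 0 0 0;-6 15 0 0 0 0;-6 15 0 0 0 0;-6 15 0 0 0 0;-6 15 0 0 0 0"

```text
clock: 11.95
tcp_pos: [0.5912, -0.0668, 0.1841]
tcp_rot: [-0.0, 0.979, 0.202, -0.0]
contact_force: [0.0, 0.1, -2.1]
gripper_width: 0.0081
grasp_force: 59.0
```

jog_arm --deltas "-6 15 0 0 0 0;-6 15 0 0 0 0;-6 15 0 0 0 0;-6 15 0 0 0 0;-6 15 0 0 0 0;-6 15 0 0 0 0;-6 15 0 0 0 0;-6 15 0 0 0 0;-5 13 0 0 0 0;-3 8 0 0 0 0;-1 4 0 0 0 0;0 0 0 0 0 0"

```text
clock: 13.15
tcp_pos: [0.5963, -0.2215, 0.184]
tcp_rot: [-0.0, 0.979, 0.202, -0.0]
contact_force: [-0.4, 0.1, -1.1]
gripper_width: 0.0083
grasp_force: 59.0
```

Run:
```python
from h import *
f=shot("top","pics/t6.png");g=shot("scene","pics/s6.png");s=state();print(s["tcp_pos"],s["tcp_rot"],s["contact_force"])
a=cv2.resize(f["img"][150:310,240:480],(800,533),interpolation=cv2.INTER_CUBIC)[:, :]
b=cv2.resize(g["img"][120:300,220:460],(800,600),interpolation=cv2.INTER_CUBIC)
cv2.imwrite("pics/c7.png",a[...,::-1]);cv2.imwrite("pics/c8.png",b[...,::-1])
```

```text
[ 0.59624681 -0.22072411  0.18412058] [-1.40120150e-04  9.79353593e-01  2.02154687e-01 -5.37548071e-05] [-0.42583139 -0.32760395 -0.38520424]
```

View pics/c7.png

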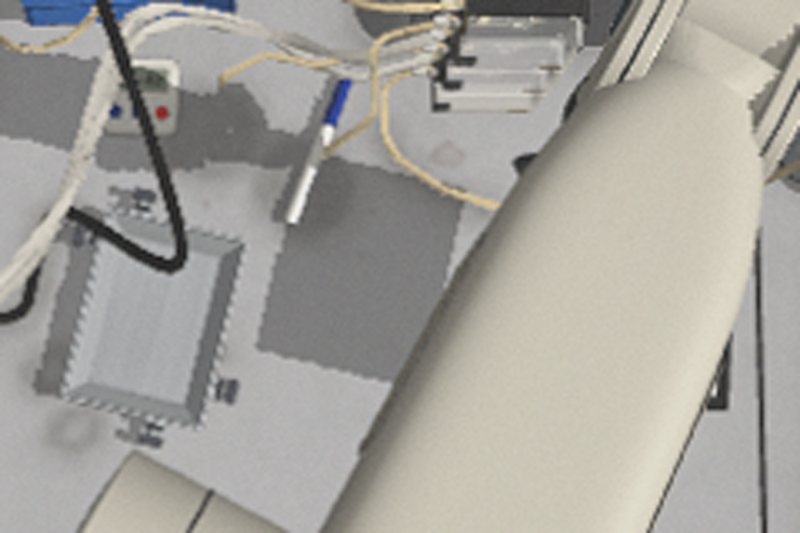

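View pics/c8.png

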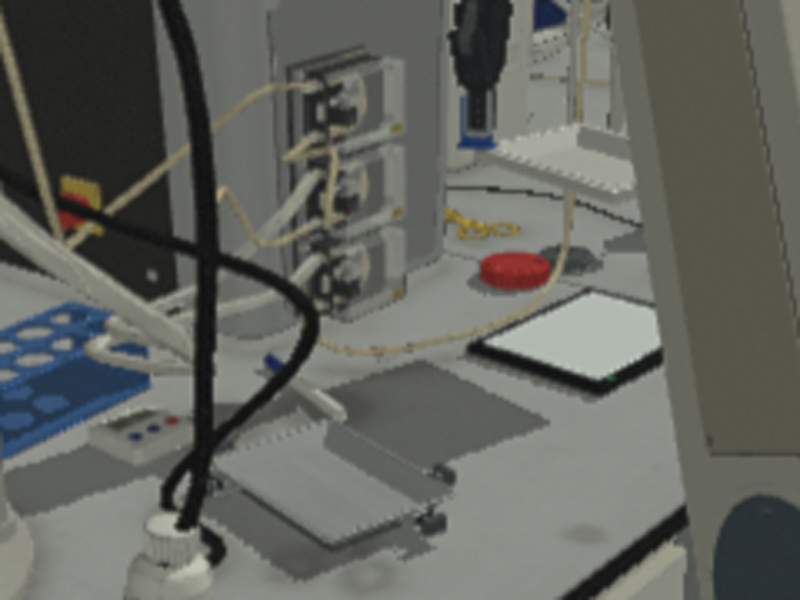

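Viewed: the steel tray is back in its place, empty, with the timer unmoved. The liner is held level near the pad and needs about 18 mm more.

jog_arm --deltas "-1 5 0 0 0 0;-1 8 0 0 0 0;-1 5 0 0 0 0;0 0 0 0 0 0;0 0 0 0 0 0;0 0 0 0 0 0"

```text
clock: 13.85
tcp_pos: [0.6006, -0.2388, 0.1841]
tcp_rot: [-0.0, 0.979, 0.202, -0.0]
contact_force: [1.0, -0.8, -1.4]
gripper_width: 0.0082
grasp_force: 59.0
```

Run:
```python
from h import *
np.set_printoptions(precision=3,suppress=True)
g=shot("scene","pics/s7.png");s=state();print(s["tcp_pos"],s["joint_velocities"].round(3),s["contact_force"],s["clock"])
t=s["tcp_pos"];print("centre",t[:2]-.097*np.array([np.cos(2*np.arctan2(.2022,.9794)),np.sin(2*np.arctan2(.2022,.9794))]))
P=cloud(g);i=g["img"].astype(int)
m=(P[...,2]>.12)&(P[...,2]<.2)&(P[...,0]>.4)&(P[...,0]<.62)&(P[...,1]<-.16)&(P[...,1]>-.37)&(i.min(-1)>110)&(np.ptp(i,axis=-1)<25)
p=P[m]
fl=p[p[:,2]<np.percentile(p[:,2],60)]
for q in(p,fl):
    A=np.c_[q[:,:2]-q[:,:2].mean(0),np.ones(len(q))];print(len(q),q.min(0),q.max(0),np.linalg.lstsq(A,q[:,2],rcond=None)[0])
f0=dict(np.load("pics/s5.npz"))
# steel tray/timer shift: compare masked template between first and last scene pictures
a=dict(np.load("pics/scene1.npz"))["img"];
for r in((225,262,240,275),(300,365,200,245)):
    T=cv2.cvtColor(a[r[0]:r[1],r[2]:r[3]],7);S=cv2.cvtColor(g["img"][r[0]-6:r[1]+6,r[2]-6:r[3]+6],7)
    print(cv2.minMaxLoc(cv2.matchTemplate(S,T,cv2.TM_CCOEFF_NORMED))[1::2])
```

```text
[ 0.601 -0.239  0.184] [ 0.001 -0.003 -0.003 -0.002 -0.001 -0.001] [ 0.54  -0.146 -0.929] 13.9
centre [ 0.511 -0.277]
468 [ 0.445 -0.352  0.158] [ 0.606 -0.194  0.175] [0.055 0.06  0.165]
281 [ 0.445 -0.333  0.158] [ 0.606 -0.195  0.167] [0.028 0.032 0.161]
(0.7870948910713196, (6, 6))
(0.9949192404747009, (6, 6))
```

```bash
python3 -c "
from station import close_job
print(close_job())"
```

```text
the job is handed in; nothing more can be done
None
```

The liner was peeled off by its tab, tilted about 47 mm, and handed in held centred over the light pad: within about 3° of level, 16 cm above the bench. The steel tray and timer look unmoved in the pictures; the two bottles were not measured.

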